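# Set a gas metering valve three turns open from its seat

## Robot

A 7-joint arm with a two-finger parallel gripper is mounted at the origin on a cart in front of the work surface, level with it; the furniture and walls round the work are solid. World frame = base frame: x ahead of the robot, y to its left, z up, the work surface at z = 0. Lengths are in mm, angles in rad, forces in N, time in s.
With the tool pointing down it reaches from about 400 to 900 mm from the base axis. Payload 5.6 kg.
Tool frame: the origin (TCP) lies midway between the tips of the shut fingers; the grasp point (between the pads) lies 19 mm behind it; z points along the fingers, y is the line along which they close (so a half turn about z gives the same grasp; the last joint's range is limited). The gripper opens to 92 mm and grips with 3 to 60 N. Pads are 20 mm wide; open, the fingers measure 128 mm over their backs; the gripper's body (75 mm by 189 mm) begins 69 mm behind the grasp point.
Start: joints at [-1.242, 0.468, -0.012, 1.603, 0.006, 1.071, -0.056], TCP at [236.182, 605.58, 193.492] pointing down, gripper open.
Joint ranges: [-2.53, 2.53], [-0.31, 2.02], [-1.57, 1.55], [0.28, 2.44], [-1.29, 4.43], [0.15, 1.84], [-2.92, 2.92]. Speed limits (rad/s): [2.57, 2.57, 3.14, 3.14, 3.14, 3.14, 3.14].

## Interface

Orientations are given as a rotation vector (axis times angle).
In Python, from cell import robot, grip, kin, viewer gives the robot as it stands. Calls block until the motion is done:
- robot.movep(position, orientation): joint-space move of the TCP to a pose.
- robot.servo_line(position, feed=150, rotation=None): straight line of the TCP; rotation=None keeps the orientation; feed is the mean speed in mm/s.
- robot.goto_joints(angles): joint-space move.
- grip(opening, newtons=None): opening from 0.0 (shut) to 1.0 (fully open); newtons is the grip in N (None keeps the last); returns when the fingers have stopped.
- robot.hold(seconds).
- kin.ik(position, orientation): joint angles nearest the present ones, or None.
- robot.observe(): the state.
- viewer.read_camera(name): name is "scene" or "side" or "wrist"; returns the picture (420x560x3 uint8, red, green, blue); there is no depth.
- viewer.camera_info(name): a dict with "camera_matrix" (3x3 intrinsics, pixels), "k1" (the pictures are not rectified: a ray, as slopes to the right and down, at radius r is drawn at 1 + k1 r^2 times it, then the intrinsics apply), "R" (3x3) and "t" (3): a world point X has camera coordinates R X + t. Camera axes: x right, y down, z forward; pixel columns grow to the right and rows downward; lengths in mm; the calibration is good to about 2 mm. A picture is of the moment at which its call begins: read the wrist's pose just before it. camera_info takes no time and is no camera call; for the wrist camera it gives the pose at the moment of the call.
A pose or a line that the arm cannot do raises robot.IKError and nothing moves.
- robot.job_done(): hands the job in; it is judged then, once.
Trained networks look in the newest picture that a camera, given by its name, has taken for a name from the list of things; names that differ only in an ending like _2 or _b are one class to them, and where a whole thing is asked for, a point or a joint stands for the part that bears it (a point fixed in the world has none). Each returns a list of dicts, best first, with "confidence" (0 to 1); they miss things now and then, are a little off and sometimes report something else, mostly with a low value. They report only what shows in the picture. A call takes as long as a camera call.
- viewer.silhouettes(name, camera): "mask" (420x560 bool, what is visible of it).
- viewer.pinpoint(name, camera): "at" ([x, y, z] in mm, in the coordinates of the camera as it stood for that picture, good to about 4 mm: a listed point, or the origin of a listed thing).
The state is a dict: "t": time; "joints": joint angles; "joint_velocities": joint speeds; "joint_torque": joint torques, N m; "tcp_pos": TCP position; "tcp_rot": TCP orientation; "contact_force": force on the tool from outside, world axes, zero at the start; "wrist_torque": the same for the moment, N m; "grip_width": opening from 0.0 (shut) to 1.0 (fully open); "grip_force": force on a finger pad.
Only numpy, scipy, OpenCV 4.12 (cv2) and the standard library are available. Lean on these libraries where they do the work, as an engineer would, in place of code of your own. Each camera call takes 0.05 s, during which the arm holds its last target. There are 200 camera calls.

## Task

Set up the nitrogen purge line: wind the metering valve's crank clockwise until you feel the needle come home on its seat, gently and without forcing it. From there open it exactly three full turns, and only then swing the ball valve's lever a quarter turn to fully open. Leave the other things on the desk where they are.

Things in the scene. Friction and masses are not known exactly. Their poses are not given: they have to be found in the camera images.
- purge_panel: gas purge panel fixed to the desk: aluminium plate 112 x 350 mm, 72 mm high angle at its rear, an 8 mm steel line with two valves. Origin: centre of the plate's underside, on the desk top; x to the rear angle, y along the line towards the ball valve, z up. Metering valve axis at x 0, y -90 mm, ball valve axis at x 0, y +100 mm. Apart from the crank nothing is higher than 92 mm
- crank_hub (a point): centre of the top of the crank's hub (25 mm diameter), on the metering valve's vertical axis. Clockwise seen from above closes, anticlockwise opens; the crank and its stem sink or rise by 1 mm per turn. No dial, mark or counter. It starts between a third of a turn and one and a quarter turns open, and can open 5.4 turns in all
- stem_end (a point): tip of the 9 mm steel stem that stands 6 mm out of the crank's hub; it does not turn with the crank but rises and sinks, 1 mm per turn. The direction of the arm at which the needle meets its seat differs each time. Turning takes about 1 N at the grip; on the seat this rises by about 1 N for each mm the grip is pushed on (6 N after some 6 mm); beyond 17 mm or 17 N the seat is damaged
- crank_grip (a point): middle of the crank's upright black grip, 21 mm diameter, 46 mm tall (23 mm above and below this point), 50 mm from the hub's axis, at the end of a round steel arm 11 mm thick that stops 2 mm below the grip. The grip spins freely on its pin, so it can be held from above and carried round without turning the hand. The hub's top lies 20 mm below this point
- ball_lever (a joint): angle of the ball valve's lever in rad: 0 shut (lever across the line, pointing to the panel's -x), 1.57 fully open (lever along the line, pointing to the panel's +y, away from the crank); it turns clockwise seen from above, with a stop at either end, takes about 2 N at its end and stays where it is left
- lever_grip (a point): centre of the lever's flat black sleeve, 56 mm long, 17 mm wide and 12 mm tall, 62 mm from the lever's pivot
- lever_pivot (a point): point on the vertical axis of the ball valve's lever, at the height of the sleeve's centre
- block: black tube block 104 x 128 x 37 mm, to the right of the panel; origin at the centre of its underside. Not to be moved
- bottle: small reagent bottle with a red cap, 40 mm diameter, 85 mm tall, to the left of the panel; origin at the centre of its foot. Not to be moved
- dish: petri dish 58 mm diameter, 15 mm tall, left of the bottle; origin at the centre of its underside. Not to be moved
- gland_nut (a point): centre of the top of the metering valve's fixed gland nut (hexagon, 25 mm), under the hub, on the valve's axis; pressing the needle on its seat twists the stem against this nut, by 0.35 rad when the seat is damaged

How it is judged (in metres and radians):
On the way, in this order (a step that is already met when the one before it is completed fails the run):
1. the metering valve is wound shut, its needle resting on the seat, with the ball valve still shut (z of stem_end in the frame of purge_panel below 0.112003 m and value of joint ball_lever below 0.25 rad), for 0.05 s.
2. the metering valve stands three turns open, within a twelfth of a turn, with the ball valve still shut (z of stem_end in the frame of purge_panel between 0.114917 and 0.115083 m and value of joint ball_lever below 0.25 rad), for 0.2 s.
At the end, for the whole second after the job is handed in: The metering valve stands three full turns open from where its needle meets the seat, within 30 degrees (a twelfth of a turn) either way, and the ball valve's lever stands open along the line, within 10 degrees of its end stop (z of stem_end in the frame of purge_panel between 0.114917 and 0.115083 m and value of joint ball_lever above 1.4 rad); the robot touches nothing.
It fails at once if the needle is forced into its seat (crank driven more than 20 degrees past first contact, about 17 N at the grip) (angle between the x axis of stem_end and the x axis of gland_nut, either way round above 0.35 rad).
It fails at once if the tube block, the bottle or the dish is moved by more than 20 mm or the bottle is tipped (distance of any of block, bottle, dish from where it was at the start of the episode above 0.02 m or angle between bottle's own z axis and vertical above 0.3 rad).
It also fails if it takes over 72 s, if anything falls off the work surface, if the arm or the gripper's body presses on something with over 40 N, if the wrist force passes 120 N, or if a joint passes its speed limit or range.

## Working session

There is one attempt and no reset: what is moved stays moved. The work goes in short steps, each a Python script; the robot and the scene stay as the last script left them, time stands still between calls to the robot, and variables do not carry over. Pictures are saved under pics/ and viewed, at most 10 in all, crops included, and the job is handed in when it is done.

```bash
mkdir -p pics; cat > h.py <<'E'
import numpy as np, cv2
from cell import robot, grip, kin, viewer
def world(cam,name,info):
    out=[]
    for d in viewer.pinpoint(name,cam)[:2]:
        R=np.array(info["R"]);t=np.array(info["t"])
        out.append((round(d["confidence"],2),np.round(R.T@(np.array(d["at"])-t),1)))
    return out
def look(cam,names,fn=None):
    i=viewer.camera_info(cam); im=viewer.read_camera(cam)
    if fn: cv2.imwrite("pics/"+fn,im[:,:,::-1])
    for n in names: print(cam,n,world(cam,n,i))
    return im
E
python3 - <<'E'
from h import *
N="purge_panel crank_hub stem_end crank_grip lever_grip lever_pivot gland_nut block bottle dish".split()
s=robot.observe();print(s["t"],s["tcp_pos"],s["tcp_rot"],s["contact_force"],s["grip_width"])
a=look("scene",N);b=look("side",N[:7])
cv2.imwrite("pics/a.png",cv2.resize(np.vstack([a,b])[:,:,::-1],(400*1,600)))
cv2.imwrite("pics/a.png",a[:,:,::-1]);cv2.imwrite("pics/b.png",b[:,:,::-1]);print(robot.observe()["t"])
E
```

```text
0.0 [236.03087473 604.9747883  192.55087574] [-5.80812231e-01 -3.08725936e+00  2.71654815e-03] [-0.13797947  0.57274502 -0.0633373 ] 1.001706624761942
scene purge_panel [(0.88, array([ 4.938e+02, -2.830e+01, -3.000e-01]))]
scene crank_hub [(0.68, array([ 487.6, -119.5,   91.9]))]
scene stem_end []
scene crank_grip [(0.59, array([522.2, -84.2, 126. ]))]
scene lever_grip [(0.67, array([450.4,  80.7,  84.2]))]
scene lever_pivot [(0.84, array([516. ,  72.3,  81.1]))]
scene gland_nut [(0.53, array([ 481.3, -117.4,   88.5]))]
scene block [(0.79, array([ 472.3, -409.4,   -2.9]))]
scene bottle [(0.53, array([498.1, 312.9,  -1.3])), (0.5, array([506.4, 451.2,  -2.3]))]
scene dish [(0.57, array([508.5, 448.2,  -3.4]))]
side purge_panel [(0.98, array([500.6, -26.6,   3.3]))]
side crank_hub [(0.7, array([ 489.4, -114.3,  107.1])), (0.6, array([498. , 314. ,  -2.2]))]
side stem_end []
side crank_grip [(0.55, array([520.9, -83. , 129.7]))]
side lever_grip []
side lever_pivot [(0.88, array([514.9,  70.4,  84.2]))]
side gland_nut [(0.54, array([ 491.7, -118.5,   90.7]))]
0.95
```

View pics/a.png

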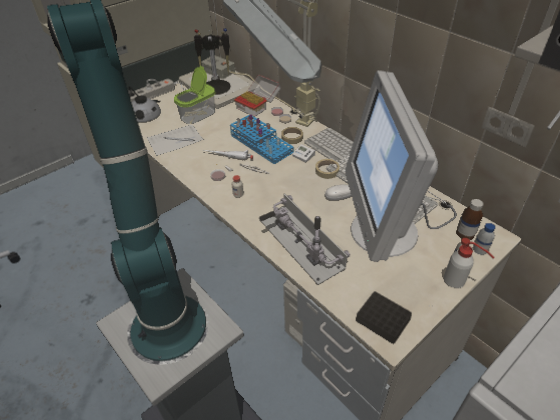

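View pics/b.png

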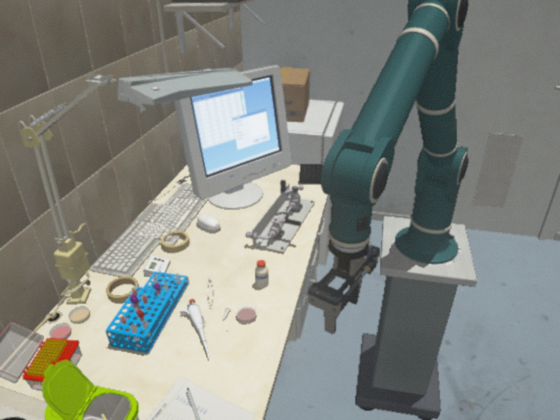

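The scene picture shows the panel at about (305,235), with the crank grip at (318,222) and the lever towards (268,212). The monitor stands behind the panel, the block is at (383,316) and the bottle at (237,185). Hub to grip measures 48 mm and the heights agree, so I'm going above for a close look.

```bash
python3 - <<'E'
from h import *
a=np.array([.07,.9975,0]);rot=-np.pi*a/np.linalg.norm(a)
print(kin.ik([440,-100,270],rot))
robot.movep([440,-100,270],rot)
robot.hold(.2)
s=robot.observe();print(s["t"],s["tcp_pos"],s["tcp_rot"],s["contact_force"])
N="purge_panel crank_hub stem_end crank_grip lever_grip lever_pivot gland_nut".split()
look("wrist",N,"c.png");i=viewer.camera_info("wrist");print(-np.array(i["R"]).T@i["t"],i["R"][2])
E
```

```text
[-0.57807986  0.01461295  0.75167799  2.01039761 -0.0110831   1.12054335
  1.60904347]
3.7583 [440.14491381 -99.64057547 269.93351049] [-2.18636614e-01 -3.13379949e+00  3.66248087e-04] [ 0.86526202  0.25725301 -0.35257996]
wrist purge_panel [(0.97, array([496.9, -25.9,  -2.7]))]
wrist crank_hub [(0.62, array([ 482.6, -112.6,  105. ])), (0.47, array([451.6,  89.6,  85.5]))]
wrist stem_end [(0.45, array([ 483.7, -115.4,  113.5]))]
wrist crank_grip [(0.93, array([520.1, -79.8, 128.4]))]
wrist lever_grip [(0.83, array([448.7,  86.3,  85.4]))]
wrist lever_pivot [(0.82, array([511.4,  71.2,  82.8]))]
wrist gland_nut [(0.73, array([ 485.6, -117.8,   85.5]))]
[360.84907132 -88.41786191 460.7574266 ] [ 0.28056203 -0.03996772 -0.95900341]
```

View pics/c.png

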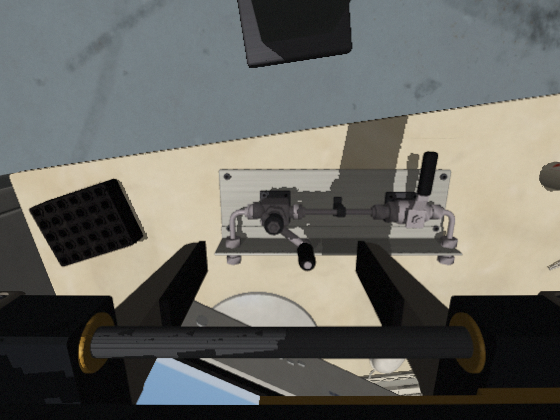

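```bash
cat >> h.py <<'E'
def ray(cam,px):
    i=viewer.camera_info(cam);R=np.array(i["R"]);K=np.array(i["camera_matrix"])
    u=cv2.undistortPoints(np.array([[px]],float),K,np.array([i["k1"],0,0,0,0.]))[0,0]
    d=R.T@np.r_[u,1];return -R.T@np.array(i["t"]),d/np.linalg.norm(d)
def tri(*o):
    A=0;b=0;rs=[ray(*q) for q in o]
    for c,d in rs: P=np.eye(3)-np.outer(d,d);A=A+P;b=b+P@c
    X=np.linalg.solve(A,b);return X,[np.linalg.norm((np.eye(3)-np.outer(d,d))@(X-c)) for c,d in rs]
E
python3 - <<'E'
from h import *
print(tri(("scene",(378,257)),("side",(290,180)),("wrist",(200,305))))
print(tri(("scene",(378,257)),("side",(290,180))))
for c in ("scene","side"):print(ray(c,(280,210)))
a=cv2.imread("pics/a.png")[40:300,230:500];b=cv2.imread("pics/b.png")[50:310,120:390]
cv2.imwrite("pics/d.png",cv2.resize(np.hstack([a,b]),(800,385),interpolation=cv2.INTER_CUBIC))
E
```

```text
(array([ 577.18119829, -262.30484862,   66.48808421]), [np.float64(23.10439488099801), np.float64(42.60124487625094), np.float64(32.8408892171428)])
(array([ 562.35683035, -279.91515204,   63.86805289]), [np.float64(28.401984693932665), np.float64(28.40198469393256)])
(array([-216.05626319, -776.89937216, 1169.26322904]), array([ 0.46133291,  0.54649992, -0.69893475]))
(array([ 205.32505221, 1258.60517404,  874.60572122]), array([ 0.20336054, -0.82600438, -0.52570073]))
```

View pics/d.png

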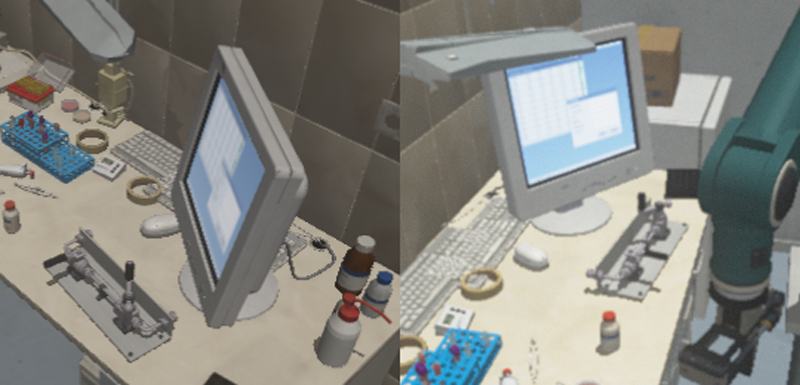

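```bash
python3 - <<'E'
from h import *
for s,d in (((375,259),(292,163)),((352,168),(200,195)),((378,75),(187,98)),((432,152),(280,67))):
    print(tri(("scene",s),("side",d)))
E
```

```text
(array([ 539.53123453, -300.15551761,  117.47798146]), [np.float64(4.905194407581433), np.float64(4.905194407581251)])
(array([804.40160949,  27.58065424, 118.7314453 ]), [np.float64(3.5477594704116133), np.float64(3.5477594704114863)])
(array([830.89475232,  -6.93669222, 470.86664367]), [np.float64(14.528260217363437), np.float64(14.528260217363504)])
(array([ 602.19998629, -356.14498025,  496.26384608]), [np.float64(13.197535150156341), np.float64(13.197535150156131)])
```

```bash
cat >> h.py <<'E'
H=np.array([485.,-115.5])
y=np.array([.5,.866]);ph=np.arctan2(y[0],y[1])
ROT=-np.pi*np.array([np.sin(ph/2),np.cos(ph/2),0])
E
python3 - <<'E'
from h import *
G=np.array([520.5,-81.5])
ok=[kin.ik([*(H+50*np.array([np.cos(a),np.sin(a)])),z],ROT) is not None for a in np.arange(0,6.28,.4) for z in (113,190)];print(all(ok))
grip(.55,15)
robot.movep([*G,200],ROT);robot.hold(.1)
look("wrist",["crank_grip","crank_hub","stem_end","lever_pivot"],"e.png")
robot.servo_line([*G,165],feed=100);robot.hold(.1)
s=robot.observe();print(s["t"],s["tcp_pos"],s["joints"],s["contact_force"])
E
```

```text
True
wrist crank_grip [(0.94, array([523.7, -82.5, 131.1]))]
wrist crank_hub [(0.7, array([ 484. , -113.3,  107.1]))]
wrist stem_end []
wrist lever_pivot [(0.61, array([509.6,  68.1,  81.4]))]
6.3667 [520.96007118 -81.69537204 165.53411247] [-0.52927594  0.34927183  0.76362191  1.96861259 -0.29837724  0.93644316
  1.43039771] [ 0.58368875  0.95638086 -0.02089453]
```

View pics/e.png

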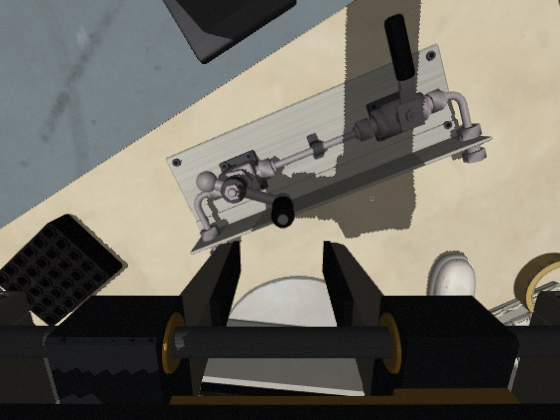

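The close picture shows the grip at (283,211), centred between the fingers at (240,245) and (325,245), and the hub at (233,187). Descending and winding shut.

```bash
cat > w.py <<'E'
from h import *
import json
G=np.array([522.,-82.])
robot.servo_line([*G,114],feed=100);robot.hold(.15)
F0=np.array(robot.observe()["contact_force"]);print("free",F0)
grip(0.0,20);s=robot.observe();print("grip",s["grip_width"],s["grip_force"],s["contact_force"]-F0,s["t"])
a=np.arctan2(*(G-H)[::-1]);r=50.;z=114.;r=np.hypot(*(G-H));L=[];tot=0;base=None;res=[]
while tot<np.radians(500):
    st=np.radians(8 if tot<np.radians(100) else 5)
    a-=st;tot+=st;z-=st/6.2832
    n=np.array([np.cos(a),np.sin(a)]);t=np.array([n[1],-n[0]])
    robot.servo_line([*(H+r*n),z],feed=60)
    s=robot.observe();F=(np.array(s["contact_force"])-F0);p=np.array(s["tcp_pos"])
    fr=F[:2]@n;ft=-F[:2]@t
    r+=np.clip(.08*fr,-.5,.5)
    L.append([a,tot,r,fr,ft,F[2],*p]);res.append(ft)
    if abs(fr)>25 or ft>9: print("high",L[-1]);break
    if tot>np.radians(100):
        if base is None: base=np.median(res[2:])
        if ft>np.median(res[2:-1])+3:
            robot.hold(.12);F=np.array(robot.observe()["contact_force"])-F0;ft=-F[:2]@t;print("check",np.degrees(tot),ft)
            if ft>base+3: break
robot.hold(.1)
s=robot.observe();F=np.array(s["contact_force"])-F0
L=np.array(L);np.save("L.npy",L);json.dump(dict(a=a,r=r,z=z,tot=tot,F0=list(F0)),open("st.json","w"))
np.set_printoptions(suppress=True,precision=1)
q=L[len(L)//6:-3,6:8];c=np.linalg.lstsq(np.c_[2*q,np.ones(len(q))],(q**2).sum(1),rcond=None)[0]
print("fit",c[:2],np.sqrt(c[2]+c[:2]@c[:2]),"end F",F,-F[:2]@t,s["t"],s["tcp_pos"],s["grip_width"])
print(np.c_[np.degrees(L[:,:2]),L[:,2:6],L[:,6:]][np.r_[0:len(L)-8:3,len(L)-8:len(L)]])
E
python3 w.py
```

```text
free [-0.45622041  0.27454513  0.19335267]
grip 0.21089132161013632 20.00007736030966 [ 0.11673583 -0.18732863  0.04289596] 7.75
check 123.99999999999997 3.8533603077211644
fit [ 485.8 -116.9] 50.20714866041876 end F [3.6 2.6 3.9] 3.967881897799577 12.45 [ 492.9 -166.7  113.6] 0.2128412899886732
[[  34.2    8.    50.     0.9    0.3    1.2  526.9  -87.8  114.1]
 [  10.2   32.    50.6    3.6    0.6    2.7  535.  -107.3  114.1]
 [ -13.8   56.    51.4    2.5    1.2    3.7  534.6 -128.6  113.9]
 [ -37.8   80.    51.9    1.7   -0.2    4.6  525.7 -147.4  113.8]
 [ -45.8   88.    52.1    2.1    1.     5.3  521.  -152.7  113.8]
 [ -53.8   96.    52.2    2.     0.9    4.9  515.5 -157.4  113.7]
 [ -61.8  104.    52.3    1.1   -0.3    5.4  509.3 -161.3  113.7]
 [ -66.8  109.    52.4    0.8    0.4    6.4  505.3 -163.1  113.7]
 [ -71.8  114.    52.5    1.3   -0.1    6.   501.1 -164.7  113.7]
 [ -76.8  119.    52.6    0.7    1.6    4.9  496.7 -165.9  113.6]
 [ -81.8  124.    52.5   -1.2    4.3    3.4  493.3 -166.4  113.8]]
```

Resistance rises at the expected 1 N/mm near the minimum possible travel. I'll push 2 mm more to confirm the slope.

```bash
cat > c.py <<'E'
from h import *
import json
S=json.load(open("st.json"));a=S["a"];C=np.array([485.8,-116.9]);F0=np.array(S["F0"])
# continue along the fitted circle from the commanded point
p0=H+S["r"]*np.array([np.cos(a),np.sin(a)]);a=np.arctan2(*(p0-C)[::-1]);R=np.hypot(*(p0-C));print(np.degrees(a),R)
def go(a,feed):
    n=np.array([np.cos(a),np.sin(a)]);robot.servo_line([*(C+R*n),S["z"]],feed=feed);robot.hold(.15)
    s=robot.observe();F=np.array(s["contact_force"])-F0;p=np.array(s["tcp_pos"])[:2]-C
    print(np.degrees(a),"act",np.degrees(np.arctan2(p[1],p[0])),np.hypot(*p),"ft",-F[:2]@[n[1],-n[0]],"fr",F[:2]@n,F[2],s["t"])
for k in (0,1.2,2.4): go(a-np.radians(k),20)
E
python3 c.py
```

```text
-82.5091096127863 50.963339566246155
-82.5091096127863 act -82.33218389257557 50.41097967401589 ft 4.137701892772782 fr -1.8950419350292242 5.072132755266037 12.85
-83.7091096127863 act -83.20298770987289 50.334452738508254 ft 5.317983074709294 fr -3.415711841706897 3.6034398196166553 13.25
-84.90910961278631 act -84.06110576022192 50.322368804997524 ft 5.097457619506852 fr -2.2544145325424476 4.27704470121554 13.65
```

```bash
sed -i 's/(0,1.2,2.4)/(3.6,4.8)/' c.py; python3 c.py
```

```text
-82.5091096127863 50.963339566246155
-86.10910961278631 act -84.94820134754933 50.31863381274822 ft 5.664515270599743 fr -4.160281030844757 2.1915935384359657 14.05
-87.3091096127863 act -85.82873317344178 50.2621503922025 ft 7.147040289048523 fr -3.052342189457964 2.502138971713121 14.45
```

Slope is 1 N/mm, so it's on the seat, with contact at about -78.6°. Now opening three turns and refining the circle as I go.

```bash
cat > o.py <<'E'
from h import *
import json
S=json.load(open("st.json"));F0=np.array(S["F0"]);C=np.array([485.8,-116.9])
P=C+50.3*np.array([np.cos(np.radians(-78.6)),np.sin(np.radians(-78.6))])  # contact point
s=robot.observe();p=np.array(s["tcp_pos"]);d=p[:2]-C
a=np.arctan2(d[1],d[0]);r=np.hypot(*d);z0=S["z"];Q=[];mx=0;turn=0
ac=np.arctan2(*(P-C)[::-1]);end=ac+6*np.pi
while a<end-1e-6:
    a=min(a+np.radians(12),end);n=np.array([np.cos(a),np.sin(a)])
    robot.servo_line([*(C+r*n),z0+(a-ac)/6.2832],feed=90)
    s=robot.observe();F=np.array(s["contact_force"])-F0;p=np.array(s["tcp_pos"])
    fr=F[:2]@n;ft=F[:2]@[n[1],-n[0]];mx=max(mx,np.hypot(*F[:2]));r+=np.clip(.06*fr,-.4,.4);Q.append([*p,fr,ft,F[2]])
    if np.hypot(*F[:2])>20: print("HIGH",a,F);break
    k=int((a-ac)//6.2832)
    if k>turn and k<3:   # refit after each full turn
        turn=k;q=np.array(Q)[-30:,:2];c=np.linalg.lstsq(np.c_[2*q,np.ones(len(q))],(q**2).sum(1),rcond=None)[0]
        Cn=c[:2];rn=np.sqrt(c[2]+Cn@Cn)
        w=lambda x,ref: ref+(x-ref+np.pi)%(2*np.pi)-np.pi
        a=w(np.arctan2(*(C+r*n-Cn)[::-1]),a);ac=w(np.arctan2(*(P-Cn)[::-1]),ac);end=ac+6*np.pi;C=Cn
        r=np.hypot(*(p[:2]-C));print("fit",C,rn,np.degrees(ac),"F",np.abs(np.array(Q)[-30:,3:]).max(0),s["t"])
robot.hold(.3);s=robot.observe();F=np.array(s["contact_force"])-F0;d=np.array(s["tcp_pos"])[:2]-C
print("end turn",(a-ac)/6.28319,"actual deg",np.degrees(np.arctan2(d[1],d[0])),"want",np.degrees(ac),np.hypot(*d),F,mx,s["t"],s["grip_width"],s["tcp_pos"])
E
python3 o.py
```

```text
fit [ 486.25699045 -116.54863349] 50.0954547844212 -79.18640574380626 F [2.98432463 1.53140474 7.07519024] 22.7333
fit [ 486.37336514 -116.707455  ] 49.31516745690758 -79.28251972397192 F [ 2.55508239  1.34541246 17.22192725] 30.7333
end turn 2.999997759344976 actual deg -79.43282927383775 want -79.28251972397192 48.892009671702375 [ -0.24218483   1.2454118  -21.18438911] 3.0410680115364204 39.0 0.21281527105089143 [ 495.33957883 -164.77028494  116.55682379]
```

```bash
python3 - <<'E'
from h import *
import json
F0=np.array(json.load(open("st.json"))["F0"])
p=np.array(robot.observe()["tcp_pos"])
for k in range(5):
    s=robot.observe();F=np.array(s["contact_force"])-F0;print(k,s["tcp_pos"],F,s["t"])
    if F[2]>-4: break
    p[2]-=.5;robot.servo_line(p,feed=20);robot.hold(.1)
E
```

```text
0 [ 495.33957883 -164.77028494  116.55682379] [ -0.24218483   1.2454118  -21.18438911] 39.0
1 [ 495.56694687 -164.90015449  116.289568  ] [ -0.55210161   1.68901554 -17.06251749] 39.35
2 [ 495.81865104 -165.06226324  115.98894827] [  0.68178162  -0.27974979 -12.29799598] 39.7
3 [ 495.9967054  -165.28875522  115.63704014] [-4.82020509e-01  2.33495020e-03 -7.65286697e+00] 40.05
4 [ 496.14366203 -165.45113112  115.24404343] [-0.02479267 -2.08941542 -1.47601108] 40.4
```

```bash
python3 - <<'E'
from h import *
C=np.array([486.4,-116.6])
grip(.5);p=np.array(robot.observe()["tcp_pos"])
robot.servo_line([p[0],p[1],172],feed=150)
look("wrist",["crank_grip","crank_hub"],"f.png")
grip(0.0)
robot.servo_line([*C,150],feed=150);robot.servo_line([*C,121],feed=60);robot.hold(.2)
F0=np.array(robot.observe()["contact_force"]);z=121.
while z>110:
    z-=.5;robot.servo_line([*C,z],feed=20);s=robot.observe();f=(np.array(s["contact_force"])-F0)[2]
    if z<118.5: print(z,np.round(s["tcp_pos"],2),round(f,2))
    if f>2.5: break
robot.servo_line([*C,175],feed=200)
print(robot.observe()["t"])
E
```

```text
wrist crank_grip [(0.79, array([ 494.7, -167.3,  127.1])), (0.64, array([452.3,  87.1,  82.7]))]
wrist crank_hub [(0.62, array([ 483.8, -114.6,  105.1]))]
118.0 [ 486.35 -116.6   117.96] -1.12
117.5 [ 486.38 -116.59  117.48] -0.65
117.0 [ 486.37 -116.59  116.96] -1.13
116.5 [ 486.36 -116.61  116.46] -1.7
116.0 [ 486.37 -116.59  115.97] -0.14
115.5 [ 486.35 -116.61  115.47] -0.83
115.0 [ 486.38 -116.59  114.98] -0.41
114.5 [ 486.37 -116.62  114.46] 0.05
114.0 [ 486.37 -116.6   113.98] 0.14
113.5 [ 486.4  -116.63  113.49] -0.36
113.0 [ 486.4  -116.61  112.98] -0.57
112.5 [ 486.35 -116.61  112.45] -0.3
112.0 [ 486.37 -116.57  111.97] -0.13
111.5 [ 486.37 -116.58  111.46] -0.76
111.0 [ 486.37 -116.59  110.95] -1.02
110.5 [ 486.38 -116.6   110.48] -0.2
110.0 [ 486.37 -116.62  109.97] -0.68
49.7333
```

View pics/f.png

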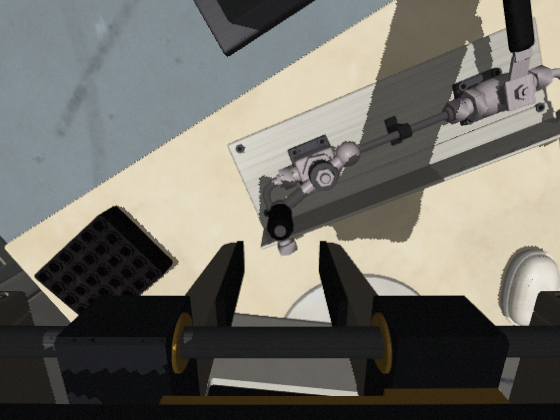

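The picture shows the crank grip at (280,220), hub at (323,176) — at the contact direction as wanted, three turns on. The lever is still shut. The stem probe met nothing, so I can't confirm its height by touch, and the angle travelled is what I'm relying on. Now the lever.

```bash
python3 - <<'E'
from h import *
V=np.array([512.,71.]);Y=np.array([.135,.991]);X=np.array([.991,-.135])
def pt(th,off,z=80):
    u=-X*np.cos(th)+Y*np.sin(th);m=X*np.sin(th)+Y*np.cos(th)
    return np.r_[V+60*u-off*m,z],m
robot.servo_line(pt(0,42,175)[0],feed=250);robot.servo_line(pt(0,42)[0],feed=150);robot.hold(.1)
s=robot.observe();F0=np.array(s["contact_force"]);print(s["t"],s["grip_width"])
robot.servo_line(pt(0,30)[0],feed=80)
th=0;off=27
while th<1.9:
    th+=.1 if th<1.25 else .025
    p,m=pt(th,off);robot.servo_line(p,feed=70);s=robot.observe();f=-(np.array(s["contact_force"])-F0)[:2]@m
    print(round(th,2),round(f,1),end="; ")
    if f>9: break
print(s["t"])
robot.servo_line(pt(th,off+15)[0],feed=100);robot.servo_line(pt(th,off+15,190)[0],feed=200)
s=robot.observe();print(s["t"],s["contact_force"])
look("scene",["lever_grip","crank_grip"]);im=look("wrist",["lever_grip","lever_pivot","crank_grip"],"g.png");print(robot.observe()["t"])
E
```

```text
51.4 0.007494119570869283
0.1 1.3; 0.2 1.5; 0.3 0.6; 0.4 0.2; 0.5 1.1; 0.6 0.3; 0.7 0.9; 0.8 0.4; 0.9 0.8; 1.0 1.2; 1.1 -0.5; 1.2 0.2; 1.3 0.9; 1.32 0.6; 1.35 1.3; 1.37 0.0; 1.4 -0.5; 1.42 0.3; 1.45 0.3; 1.47 0.7; 1.5 0.0; 1.52 1.6; 1.55 0.4; 1.57 -0.2; 1.6 0.5; 1.62 -0.3; 1.65 -0.7; 1.67 0.2; 1.7 0.4; 1.72 0.1; 1.75 -0.4; 1.77 0.1; 1.8 -0.4; 1.82 0.6; 1.85 0.7; 1.87 -0.1; 1.9 0.4; 1.92 0.5; 61.2333
62.2333 [-0.11354529 -0.44208868 -0.43809078]
scene lever_grip [(0.54, array([450.7,  79.7,  83.2]))]
scene crank_grip [(0.47, array([ 493.9, -165.8,  128.9]))]
wrist lever_grip [(0.85, array([455.4,  89.4,  85.3])), (0.66, array([509.6,  70.2,  84.8]))]
wrist lever_pivot [(0.75, array([511.1,  69. ,  83.2]))]
wrist crank_grip []
62.5833
```

View pics/g.png

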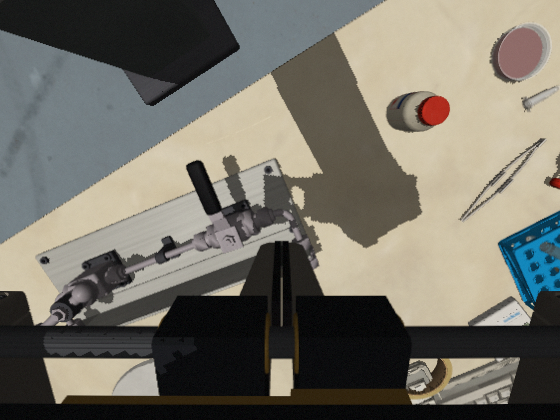

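The picture shows the lever still shut, with its sleeve at (205,188). The closed fingers at (283,245) passed over it. Checking, at no clock cost, where the tips really are against the reported TCP.

```bash
python3 - <<'E'
from h import *
s=robot.observe();i=viewer.camera_info("wrist");K=np.array(i["camera_matrix"]);R=np.array(i["R"]);t=np.array(i["t"])
p=np.array(s["tcp_pos"]);print(s["t"],p,s["tcp_rot"],ROT,s["grip_width"])
for dz in (-10,0,10,20,30):
    q=R@(p+[0,0,dz])+t;u=q[:2]/q[2];u=u*(1+i["k1"]*(u@u));print(dz,(K@np.r_[u,1])[:2])
V=np.array([512.,71.]);Y=np.array([.135,.991]);X=np.array([.991,-.135])
for th in np.arange(0,1.8,.3):
    u=-X*np.cos(th)+Y*np.sin(th);m=X*np.sin(th)+Y*np.cos(th);print(kin.ik([*(V+60*u-27*m),62],ROT) is not None)
E
```

```text
62.5833 [502.8273398  143.46829558 189.30310524] [-8.13205235e-01 -3.03368410e+00  1.89014114e-03] [-0.81312328 -3.03454032 -0.        ] 0.006859490508226486
-10 [280.69810368 237.22978296]
0 [280.65009537 242.70506743]
10 [280.59739802 248.71533846]
20 [280.53929069 255.3428873 ]
30 [280.47489693 262.6877593 ]
True
True
True
True
True
True
```

The TCP projects onto the visible tips (row 243), so the position is right. Both misses fit if solid contact only starts about 10 mm above the tips, at the pads. I'll put the pads at sleeve height (TCP z 64) and sweep fast.

```bash
python3 - <<'E'
from h import *
V=np.array([512.,71.]);Y=np.array([.135,.991]);X=np.array([.991,-.135])
def pt(th,off,z=64):
    u=-X*np.cos(th)+Y*np.sin(th);m=X*np.sin(th)+Y*np.cos(th)
    return np.r_[V+60*u-off*m,z],m
robot.servo_line(pt(0,36,130)[0],feed=280);robot.servo_line(pt(0,36)[0],feed=200)
s=robot.observe();F0=np.array(s["contact_force"]);print(s["t"])
th=0;off=25
while th<2.0:
    th+=.3 if th<1.15 else .1 if th<1.35 else .055
    p,m=pt(th,off);robot.servo_line(p,feed=110);s=robot.observe();f=-(np.array(s["contact_force"])-F0)[:2]@m
    print(round(th,2),round(f,1),end="; ")
    if f>8 and th>1.1 or f>30 or s["t"]>69: break
print(s["t"],s["tcp_pos"])
robot.servo_line(pt(th,off+14)[0],feed=100)
s=robot.observe();print(s["t"],s["contact_force"])
E
```

```text
63.675
0.3 1.2; 0.6 0.2; 0.9 -0.3; 1.2 0.4; 1.3 1.1; 1.4 1.4; 1.46 0.6; 1.51 0.5; 1.56 0.7; 1.62 1.2; 1.67 5.3; 1.73 12.5; 67.075 [499.80812104 135.09449993  62.91086286]
67.3667 [ 0.94561805 -0.01317725  0.09297276]
```

```bash
python3 - <<'E'
from h import *
look("scene",["lever_grip"]);im=look("wrist",["lever_grip"],"k.png");print(robot.observe()["t"])
E
```

```text
scene lever_grip [(0.65, array([519.7, 133.4,  81.5]))]
wrist lever_grip []
67.5667
```

View pics/k.png

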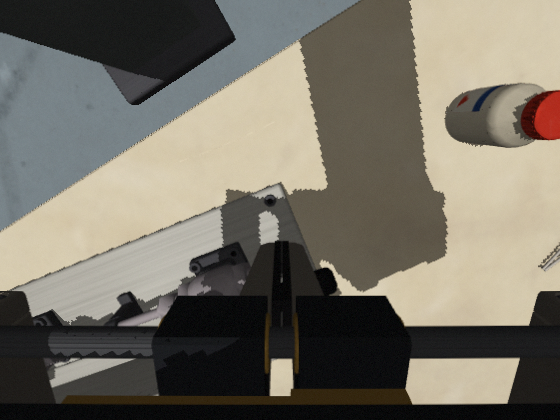

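The lever's sleeve now shows at (325,280), beyond the fingers, and measures (520,133). The expected open position is (520,132.5). The hand is clear, so I'm handing in.

```bash
python3 -c "
from h import *
print(robot.job_done(),robot.observe()['t'])"
```

```text
the job is handed in; nothing more can be done
the job is handed in; nothing more can be done
```

I handed the job in at about 67.6 s of the 72 s limit: needle seated at about 7 N, crank opened three turns from first contact (judged from the angle travelled; a touch check of the stem height met nothing), ball lever then pushed to its open stop after a first sweep missed it; the hand-in call returned no verdict.

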